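Divert and pour sample tubes down the sorting chute

ROBOT

A 6-joint arm with a two-finger parallel gripper is mounted at the origin on a cart in front of the work surface, level with it; the furniture and walls round the work are solid. World frame = base frame: x ahead of the robot, y to its left, z up, the work surface at z = 0. Lengths are in m, angles in rad, forces in N, time in s.
With the tool pointing down it reaches from about 0.35 to 0.85 m from the base axis. Payload 8.1 kg.
Tool frame: the origin (TCP) lies between the finger pads; the fingertips stand 25 mm ahead of it and the grasp point (between the pads) lies 6 mm ahead of it (robot.tip_extent is the distance from the TCP to the fingertips, in m); z points along the fingers, y is the direction in which the jaws open and shut (so a half turn about z gives the same grasp; the last joint's range is limited). The gripper opens to 93 mm and grips with 3 to 60 N. Pads are 15 mm wide; open, the fingers measure 128 mm over their backs; the gripper's body (75 mm by 188 mm) begins 65 mm behind the grasp point.
Start: joints at [-1.226, 0.13, 1.488, -0, 1.523, -0.085], TCP at [0.25, -0.545, 0.244] pointing down, gripper open.
Joint ranges: [-2.96, 2.96], [-0.89, 2.26], [0.02, 2.5], [-1.34, 4.48], [0, 2.73], [-2.66, 2.66]. Speed limits (rad/s): [2.39, 2.39, 2.79, 3.14, 3.14, 3.14].

INTERFACE

Orientations are given as a rotation vector (axis times angle).
In Python, from plant import robot gives the robot as it stands.
- The arm moves only by the tool drive_tool, never from a script. Its argument "increments" is a list of rows, each a list of 7 numbers: the closure, from 0 (fully open) to 1 (shut), then the shift along the world's x, y, z in units of 25 mm (1.0 is 25 mm), then the turn, a rotation vector about the world's x, y, z in rad. In form: [[gripper, dx, dy, dz, rx, ry, rz], ...]. A call has 1 to 20 rows; each row is the pose to reach, as a shift and turn from the pose commanded when the call began; what a row does not reach only later rows make up. A row lasts 1/12 s, in which the tool goes at most 41.7 mm and 7.16 degrees, less where a joint would pass 70% of its speed; a pose out of reach is approached as far as the arm can. A call with a gripper value outside its range is refused whole. The fingers move at their own pace and stop on an object; "squeeze" is the grip in N (left out, the last holds). Time passes only in rows, so rows that repeat a pose let the fingers close. It gives the time, the measured TCP pose, the force and the opening at its end, in the units of the state.
- robot.read_state(): the state, without advancing time (a new reading comes with each control period).
- robot.read_camera(name): name is "side" or "top"; returns a dict with "image" (384x512x3 uint8, red, green, blue), "fx", "fy", "cx", "cy" (pixels), "dist" ([k1, k2, p1, p2, k3] as OpenCV has them; the pictures are not rectified), "T" (4x4, takes a point from camera to world coordinates). Camera axes: x right, y down, z forward; pixel columns grow to the right and rows downward; lengths in m; the calibration is good to about 2 mm. A picture is of the moment at which its call begins. There is no depth.
- robot.close_job(): hands the job in, once; it reports no verdict.
The state is a dict: "t": time; "q": joint angles; "dq": joint speeds; "joint_torque": joint torques, N m; "tool_pos": TCP position; "orientation": TCP orientation; "force": force on the tool from outside, world axes, zero at the start; "wrist_torque": the same for the moment, N m; "opening": finger opening in m.
Only numpy, scipy, OpenCV 4.12 (cv2) and the standard library are available. Lean on these libraries where they do the work, as an engineer would, in place of code of your own. Each camera call takes 0.05 s, during which the arm holds its last target.

TASK

Swing the orange diverter flap of the sorting chute fully over, so that it closes the lane to the white tray and leaves the lane to the blue tray open. Then take the scoop by its upright black grip and tip its two sample tubes into the top of the chute, so that both slide down into the blue tray; do not touch the tubes with the gripper. Finally stand the empty scoop upright on the worktop and let it go, leaving the flap as set and the bottles and tape roll undisturbed.

Things in the scene. Friction and masses are not known exactly. Their poses are not given: they have to be found in the camera images.
- chute: Fixed aluminium Y-chute. Origin on the worktop under the middle of its inlet (upper) end; x downhill, y across, z up. Deck: slippery plane sloping 0.56 rad (32 deg), 172 mm high at x = 0, 45 mm at its lower end x = 203 mm; u along the slope: x = 0.848 u, z = 172 mm - 0.531 u. From u = 165 mm a slim divider (4 to 12 mm) makes a +y and a -y lane, each ending over one tray.
- chute_inlet (a point): Point on the deck on the centre line at u = 35 mm (x = 30 mm, 153 mm above the worktop), where to pour. Axes as chute. Walls 30 mm high square off the deck, 4 mm thick; inside width 128 mm at u = 0, 84 mm at u = 85 mm, 170 mm at the exits (u = 240 mm). Rim 10 mm high at the inlet end (u = 0).
- flap (a joint): Orange plate between the walls, 83 mm long, hinged at the divider's nose (u = 165 mm, y = 0) on an axis square to the deck, free end uphill. 0 = middle; stops at -0.48 and 0.48 rad. Positive: free end to -y, closes the -y lane, opens the +y lane; negative the reverse. Starts within 0.2 of the middle; friction 0.1 N m (about 2 N at the grip) holds it where left.
- flap_grip (a point): Middle of the flap's black grip, a post 15 mm in diameter square to the deck, 55 mm uphill of the hinge. This point is 76 mm off the deck; the black part reaches from 66 to 86 mm off it, with a 12 mm steel stem below, down to the flap's top edge at 34 mm. x axis points downhill along the flap, z square to the deck.
- tray_blue: Fixed blue collection tray 150 x 100 mm, floor 4 mm thick, walls 4 mm; 33 mm high towards the chute, 55 to 60 mm at its far part. Origin under its centre, x axis pointing away from the chute. It stands under one of the two exits, centre 272 mm downhill of the chute's origin and 54 mm to one side.
- tray_white: The same tray in white under the other exit.
- scoop: Loose grey pouring scoop 150 x 48 x 87 mm, about 150 g empty, standing on the worktop. Origin under its centre; x axis points to its open pouring end. Trough 113 mm long, 42 mm wide inside, floor 3 mm, side walls 23 mm high, back wall 28 mm high at x = -40 mm. Tubes start to slide out at 25 to 36 deg nose-down.
- scoop_grip (a point): Grasp point on the scoop's upright black grip, behind its back wall: the grip is 14 mm thick along y, 32 mm along x (x = -74 to -42 mm) and reaches 87 mm up; this point is 66 mm above the underside at x = -58 mm. Axes as scoop. Beware: left of the scoop stands a fixed white analyser, 295 mm high, its nearest corner at world x = 0.52, y = 0.36.
- scoop_lip (a point): Middle of the scoop's open pouring edge, on the floor of the trough: x = 75 mm, 3 mm above the underside. Axes as scoop.
- sample_tube_1: Capped round sample tube (purple cap), 90 x 16 mm, 20 g, lying lengthwise in the scoop. Origin at mid length on its underside, x axis along it.
- sample_tube_2: The same with a red cap, beside it in the scoop.
- amber_bottle: Brown bottle with white cap, 45 mm in diameter, 78 mm high, bystander. Origin under its centre. Behind it all runs a fixed wooden riser 90 mm high, front face at world x = 0.70.
- big_bottle: White bottle with dark blue cap, 60 mm in diameter, 115 mm high, bystander. Origin under its centre.
- green_cap_bottle: White bottle with green cap, 32 mm in diameter, 58 mm high, bystander. Origin under its centre.
- tape: Roll of tape lying flat, 62 mm in diameter, 18 mm high, bystander. Origin under its centre.

How it is judged:
On the way, in this order (a step that is already met when the one before it is completed fails the run):
1. the flap is swung over (0.40 rad or more from the middle) so that the lane to the blue tray is open (((y of tray_blue in the frame of chute above 0 m and value of joint flap above 0.4 rad) or (y of tray_blue in the frame of chute below 0 m and value of joint flap below -0.4 rad))), for 0.2 s.
2. with the scoop tilted nose-down by more than 20 deg and its lip within 100 mm of the inlet, a tube lies or slides on the chute (angle between scoop's own z axis and vertical above 0.35 rad and distance between scoop_lip and chute_inlet below 0.1 m and ((x of sample_tube_1 in the frame of chute between 0 and 0.2 m and y of sample_tube_1 in the frame of chute between -0.09 and 0.09 m and z of sample_tube_1 in the frame of chute between 0.03 and 0.22 m) or (x of sample_tube_2 in the frame of chute between 0 and 0.2 m and y of sample_tube_2 in the frame of chute between -0.09 and 0.09 m and z of sample_tube_2 in the frame of chute between 0.03 and 0.22 m))), for 0.04 s.
At the end, for the whole second after the job is handed in: Flap at least 0.40 rad over to the side that opens the lane to the blue tray; both tubes at rest inside the blue tray (origins within its 150 x 100 mm outline, less than 50 mm above the worktop); scoop standing on the worktop (underside within 10 mm of it), tilted less than 0.1 rad, at rest (((y of tray_blue in the frame of chute above 0 m and value of joint flap above 0.4 rad) or (y of tray_blue in the frame of chute below 0 m and value of joint flap below -0.4 rad)) and x of sample_tube_1 in the frame of tray_blue between -0.075 and 0.075 m and y of sample_tube_1 in the frame of tray_blue between -0.05 and 0.05 m and height (world z) of each of sample_tube_1, sample_tube_2 below 0.05 m and linear speed of each of sample_tube_1, sample_tube_2, scoop below 0.05 m/s and x of sample_tube_2 in the frame of tray_blue between -0.075 and 0.075 m and y of sample_tube_2 in the frame of tray_blue between -0.05 and 0.05 m and height (world z) of scoop between -0.01 and 0.01 m and angle between scoop's own z axis and vertical below 0.1 rad); the robot touches nothing.
It fails at once if the fingers press on a sample tube (over 0.5 N) (contact force between the fingers and sample_tube_1 above 0.5 N or contact force between the fingers and sample_tube_2 above 0.5 N).
It fails at once if a bottle or the tape roll is moved more than 30 mm (distance of any of amber_bottle, big_bottle, green_cap_bottle, tape from where it was at the start of the episode above 0.03 m).
It also fails if it takes over 59 s, if anything falls off the work surface, if the arm or the gripper's body presses on something with over 40 N, if the wrist force passes 120 N, or if a joint passes its speed limit or range.

## Working session

There is one attempt and no reset: what is moved stays moved. The work goes in short steps, Python scripts to look and compute and a tool call to move; the robot and the scene stay as the last step left them, time stands still between calls to the robot, and variables do not carry over. Pictures are saved under pics/ and viewed, and the job is handed in when it is done.

Besides the shell and the picture viewer there is one more tool, called after "Call:" by a JSON object that holds its "api" and its "payload". drive_tool: Moves the arm, as the interface text tells. Its arguments: {"type":"object","properties":{"increments":{"type":"array"},"squeeze":{"type":"number"}},"required":["increments"]}

```bash
ls; mkdir -p pics
python3 - <<'E'
from plant import robot
import cv2,numpy as np
print(robot.read_state())
for n in ("side","top"):
    c=robot.read_camera(n)
    cv2.imwrite(f"pics/{n}0.png",cv2.resize(c["image"][:,:,::-1],(800,600),interpolation=cv2.INTER_CUBIC))
    np.save(f"{n}0.npy",c["image"])
    print(n,{k:v for k,v in c.items() if k!="image"})
E
```

```text
pics
{'t': 0.0, 'q': array([-1.22642979e+00,  1.31179219e-01,  1.48924915e+00, -2.56592237e-05,
        1.52302017e+00, -8.53951683e-02]), 'dq': array([-1.55181874e-03,  8.14248246e-06,  6.06326982e-04, -4.58892684e-04,
       -1.30468310e-03,  6.86799660e-05]), 'joint_torque': array([-7.06776045e-04, -5.59847689e+01, -4.91758132e+01,  7.65595492e-02,
        3.54116585e-02, -1.66131244e-04]), 'tool_pos': array([ 0.24983018, -0.54493868,  0.24259318]), 'orientation': array([-3.06754646e+00, -6.69495214e-01,  4.16102447e-04]), 'force': array([ 0.24415381, -0.35224379, -0.41345411]), 'wrist_torque': array([ 0.01113947,  0.00997197, -0.00541407]), 'opening': 0.09272021336892139}
side {'fx': 456.59851725238406, 'fy': 456.59851725238406, 'cx': 256.65957358165633, 'cy': 192.64820403817976, 'dist': array([0.04927679, 0.        , 0.        , 0.        , 0.        ]), 'T': array([[ 0.86225371,  0.4080318 , -0.30004764,  0.99390425],
       [ 0.50635206, -0.70762172,  0.49282765, -0.7938942 ],
       [-0.01123087, -0.57687221, -0.8167572 ,  1.39111648],
       [ 0.        ,  0.        ,  0.        ,  1.        ]])}
top {'fx': 419.9513094746449, 'fy': 419.9513094746449, 'cx': 264.3124198106989, 'cy': 190.15549416246108, 'dist': array([0.04200649, 0.        , 0.        , 0.        , 0.        ]), 'T': array([[-0.01329198, -0.99721425,  0.07339657,  0.43628778],
       [-0.99990647,  0.01349261,  0.00223839, -0.00437781],
       [-0.00322246, -0.07335995, -0.99730032,  1.41788527],
       [ 0.        ,  0.        ,  0.        ,  1.        ]])}
```

View pics/side0.png

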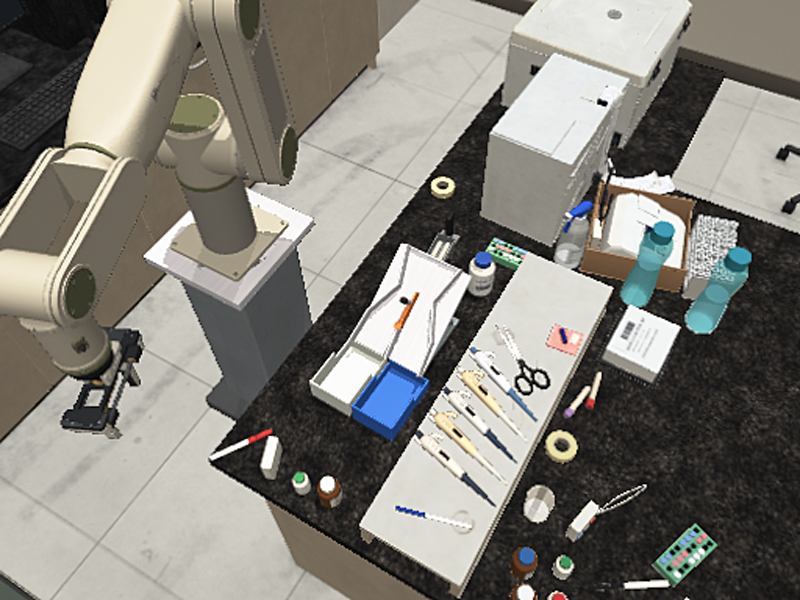

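View pics/top0.png

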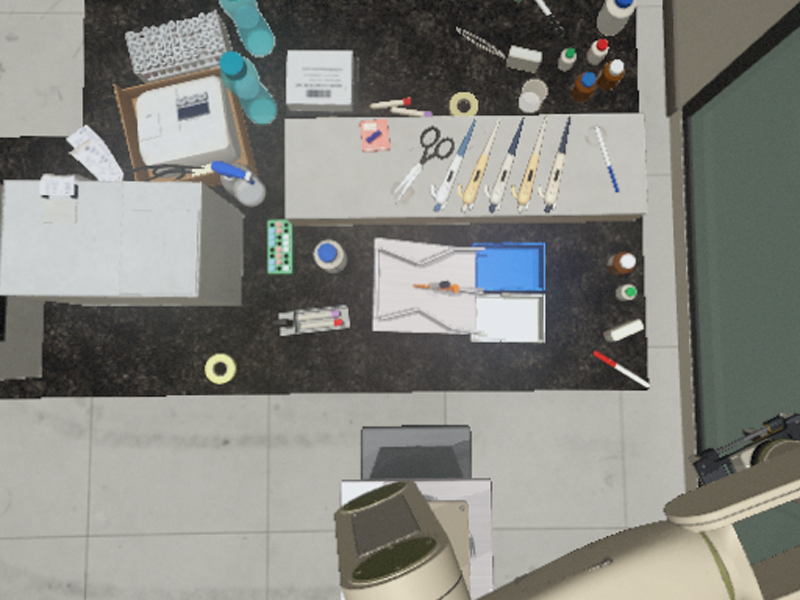

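```bash
cat > h.py <<'E'
import numpy as np,cv2
from scipy.optimize import least_squares
from plant import robot
CAL={'side':(456.59851725238406,256.65957358165633,192.64820403817976,0.04927679,np.array([[0.86225371,0.4080318,-0.30004764,0.99390425],[0.50635206,-0.70762172,0.49282765,-0.7938942],[-0.01123087,-0.57687221,-0.8167572,1.39111648],[0,0,0,1]])),
'top':(419.9513094746449,264.3124198106989,190.15549416246108,0.04200649,np.array([[-0.01329198,-0.99721425,0.07339657,0.43628778],[-0.99990647,0.01349261,0.00223839,-0.00437781],[-0.00322246,-0.07335995,-0.99730032,1.41788527],[0,0,0,1]]))}
def KD(n):
    f,cx,cy,k,T=CAL[n]; return np.array([[f,0,cx],[0,f,cy],[0,0,1]]),np.array([k,0,0,0,0.]),T
def proj(n,P):
    K,D,T=KD(n); R=T[:3,:3].T; t=-R@T[:3,3]
    return cv2.projectPoints(np.atleast_2d(np.asarray(P,float)),cv2.Rodrigues(R)[0],t,K,D)[0].reshape(-1,2)
def onz(n,uv,z):
    K,D,T=KD(n); p=cv2.undistortPoints(np.array([[uv]],float),K,D)[0,0]
    d=T[:3,:3]@np.array([p[0],p[1],1]); o=T[:3,3]; return o+d*(z-o[2])/d[2]
def tri(uvs,uvt):
    A=[];b=[]
    for n,uv in(('side',uvs),('top',uvt)):
        K,D,T=KD(n); p=cv2.undistortPoints(np.array([[uv]],float),K,D)[0,0]
        d=T[:3,:3]@np.array([p[0],p[1],1]); d/=np.linalg.norm(d); M=np.eye(3)-np.outer(d,d); A.append(M); b.append(M@T[:3,3])
    return np.linalg.solve(sum(A),sum(b))
def snap(n,tag,box,f):
    im=robot.read_camera(n)['image']; np.save(f'{n}{tag}.npy',im); crop(im,n+tag,box,f)
def crop(im,name,box,f):
    x0,y0,x1,y1=box
    cv2.imwrite(f'pics/{name}.png',cv2.resize(im[y0:y1,x0:x1,::-1],None,fx=f,fy=f,interpolation=cv2.INTER_CUBIC))
E
python3 - <<'E'
from h import *
s=np.load('side0.npy');t=np.load('top0.npy')
crop(t,'t_ch',(230,140,360,230),6)
crop(t,'t_sc',(170,185,235,225),12)
crop(s,'s_ch',(190,130,310,285),3.8)
crop(s,'s_sc',(260,130,310,180),12)
E
```

```text
(no output)
```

View pics/t_ch.png

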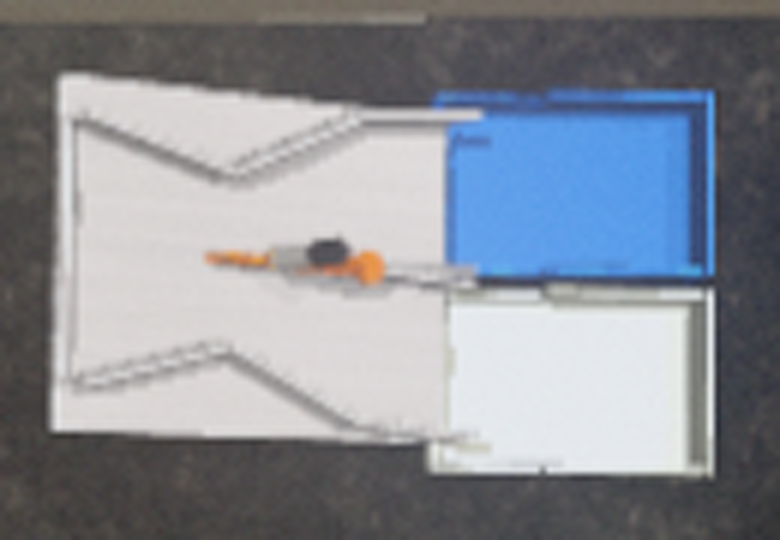

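View pics/t_sc.png

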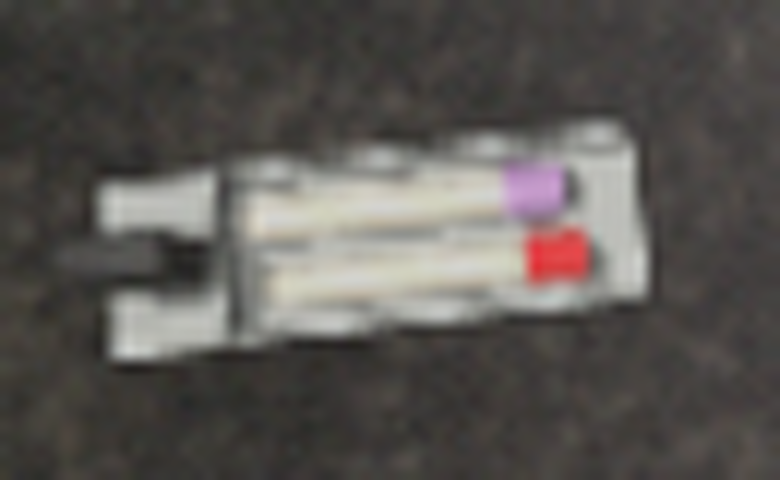

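View pics/s_ch.png

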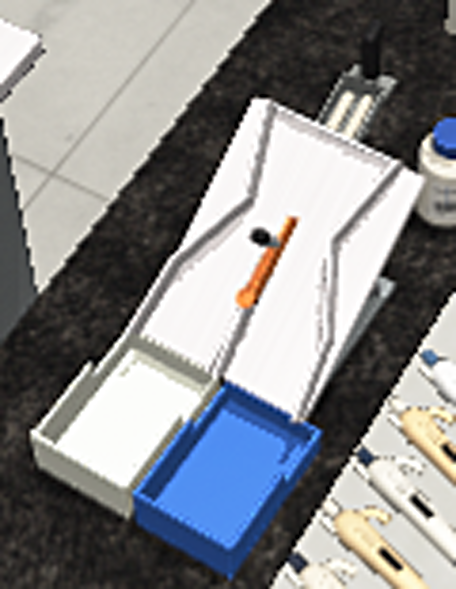

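View pics/s_sc.png

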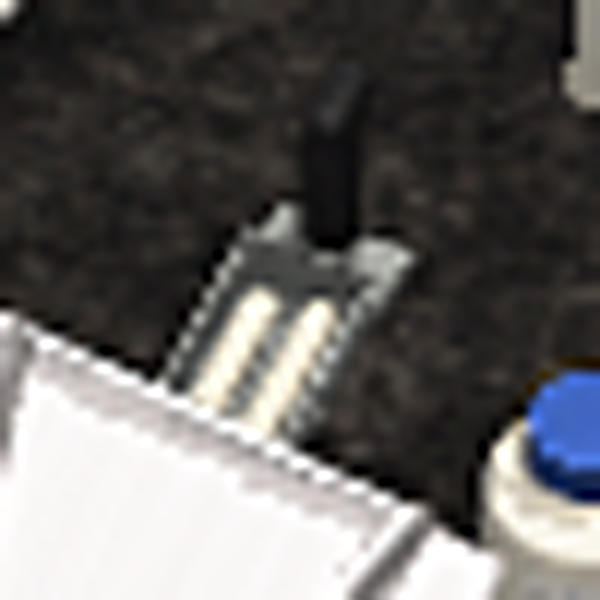

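```bash
cat >> h.py <<'E'
def fitpose(obs,x0):
    # obs: (cam, uv, local xyz)
    def tf(p,L): c,s=np.cos(p[2]),np.sin(p[2]); return np.array([p[0]+c*L[0]-s*L[1],p[1]+s*L[0]+c*L[1],L[2]])
    f=lambda p: np.concatenate([proj(n,tf(p,L))[0]-uv for n,uv,L in obs])
    r=least_squares(f,x0,loss='soft_l1'); return r.x,r.fun.reshape(-1,2),tf
T=lambda x,y,f,ox,oy:np.array([ox+(x+.5)/f-.5,oy+(y+.5)/f-.5])
E
python3 - <<'E'
from h import *
def D(u,y,h): return (0.848*u+0.531*h, y, .172-.531*u+.848*h)
t=lambda x,y:T(x,y,6,230,140); s=lambda x,y:T(x,y,3.8,190,130)
obs=[('top',t(714,90),(.347,.104,.058)),('top',t(714,277),(.347,.004,.058)),('top',t(714,290),(.347,-.004,.058)),('top',t(714,475),(.347,-.104,.058)),
('top',t(230,182),D(.085,.042,.03)),('top',t(222,346),D(.085,-.042,.03)),
('top',t(446,200),D(.24,.042,0)),
('top',t(73,120),D(0,.064,.03)),('top',t(73,385),D(0,-.064,.03)),
('side',s(320,430),(.347-.15+.0,.104,.033)),('side',s(232,577),(.347,.104,0)),('side',s(134,490),(.347,.004,.055)),('side',s(128,516),(.347,-.004,0)),('side',s(32,435),(.347,-.104,.055)),
('side',s(253,200),D(.085,-.042,.03)),('side',s(335,242),D(.085,.042,.03))]
p,r,tf=fitpose(obs,[.5,.05,-1.57]); print(p); print(np.c_[r].round(1))
np.save('chute.npy',p)
# overlay check
for n,box,f in(('top',(230,140,360,230),6),('side',(190,130,310,285),3.8)):
    im=cv2.resize(np.load(n+'0.npy')[box[1]:box[3],box[0]:box[2],::-1],None,fx=f,fy=f,interpolation=cv2.INTER_CUBIC)
    pts=[D(u,sg*y,h) for sg in(1,-1) for h in(0,.03) for u,y in((0,.064),(.085,.042),(.24,.085))]+[D(.165,0,0),D(.165,0,.034)]+[(272e-3+a*.075,b*.054+c*.05,0) for a in(-1,1) for b in(-1,1) for c in(-1,1)]
    for L in pts:
        uv=(proj(n,tf(p,L))[0]-box[:2]+.5)*f-.5; cv2.circle(im,tuple(int(v) for v in uv),3,(0,255,0),-1)
    for a in np.arange(-.48,.5,.16):
        L=D(.165-.055*np.cos(a),-.055*np.sin(a),.086)
        uv=(proj(n,tf(p,L))[0]-box[:2]+.5)*f-.5; cv2.circle(im,tuple(int(v) for v in uv),2,(0,0,255),-1)
    cv2.imwrite(f'pics/ov_{n}.png',im)
E
```

```text
[ 0.55391824  0.07651903 -1.60041509]
[[-1.2  0.4]
 [-1.3 -0.2]
 [-1.3  0.1]
 [-1.4  0.2]
 [-0.2 -0.8]
 [ 0.7 -0.5]
 [-1.2  0.8]
 [ 1.6 -0.2]
 [ 0.7 -0.7]
 [ 0.6  0.1]
 [ 0.   0.7]
 [-0.5  1.4]
 [ 0.2  0.9]
 [-0.5  0.4]
 [-1.6 -0.8]
 [-1.9 -1.2]]
```

View pics/ov_top.png

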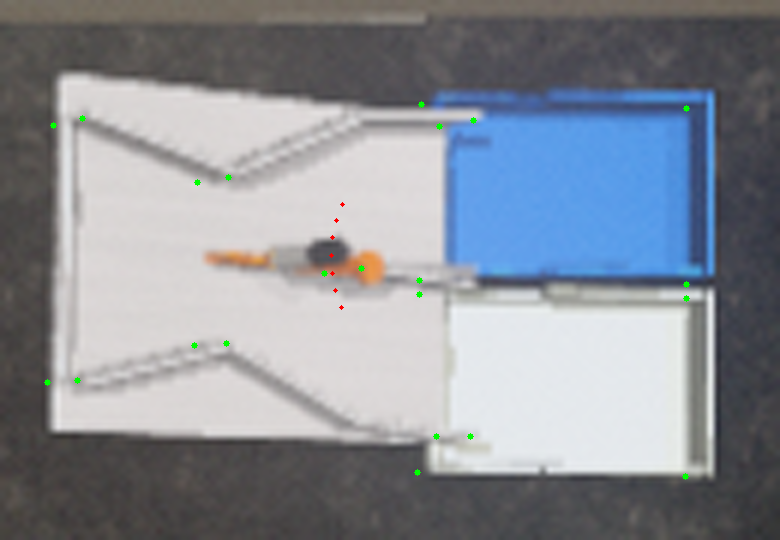

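View pics/ov_side.png

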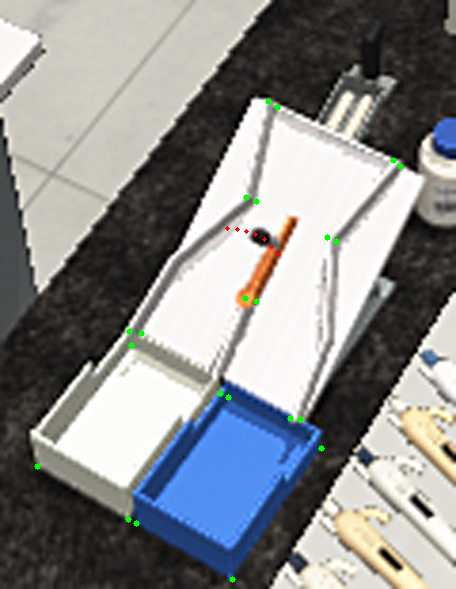

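Run:
```python
from h import *
def D(u,y,h): return (0.848*u+0.531*h, y, .172-.531*u+.848*h)
t=lambda x,y:T(x,y,6,230,140); s=lambda x,y:T(x,y,3.8,190,130)
obs=[('top',t(714,90),(.347,.104,.058)),('top',t(714,277),(.347,.004,.058)),('top',t(714,290),(.347,-.004,.058)),('top',t(714,475),(.347,-.104,.058)),
('top',t(232,183),D(.085,.042,.03)),('top',t(226,347),D(.085,-.042,.03)),
('top',t(446,200),D(.24,.042,0)),('top',t(370,267),D(.165,0,.036)),('side',s(246,298),D(.165,0,.036)),
('side',s(320,430),(.347-.15+.0,.104,.033)),('side',s(232,577),(.347,.104,0)),('side',s(134,490),(.347,.004,.055)),('side',s(128,516),(.347,-.004,0)),('side',s(32,435),(.347,-.104,.055))]
p,r,tf=fitpose(obs,[.5,.05,-1.57]); print(p); print(np.c_[r].round(1))
np.save('chute.npy',p)
for nm,L in (('inlet',D(.035,0,0)),('hinge',D(.165,0,0))): print(nm,tf(p,L))
# post: 
P=tri(s(262,236),t(325,250)); print('post tri',P)
def post(a): 
    return tf(p,D(.165-.055*np.cos(a),-.055*np.sin(a),.086))
for a in(-.1,0,.1,.2): print(a,post(a),proj('side',post(a))-s(262,236),proj('top',post(a))-t(325,250))
for a in (0,.48): print(a,tf(p,D(.165-.055*np.cos(a),-.055*np.sin(a),.076)))
# scoop
t=lambda x,y:T(x,y,12,170,185); s=lambda x,y:T(x,y,12,260,130)
o=[('top',t(108,360),(-.075,-.024,.003)),('top',t(98,190),(-.075,.024,.003)),('top',t(640,300),(.075,-.024,.0)),('top',t(58,258),(-.074,0,.087)),
('side',s(350,70),(-.074,0,.087)),('side',s(335,243),(-.042,0,.010)),('side',s(288,205),(-.075,-.024,.003)),('side',s(408,255),(-.075,.024,.003))]
p,r,tf=fitpose(o,[.5,.2,-1.5]);print('scoop',p);print(r.round(1)); np.save('scoop.npy',p)
print('grip',tf(p,(-.058,0,.066)),'lip',tf(p,(.075,0,.003)), 'tri grip top',tri(s(345,85),t(108,258)))
```

```text
[ 0.55280878  0.07516594 -1.59676815]
[[-0.9  0.4]
 [-0.9 -0.2]
 [-0.9  0.1]
 [-0.8  0.2]
 [-0.1 -0.7]
 [ 0.5 -0.4]
 [-0.8  0.9]
 [-0.6  0.4]
 [-0.7  0.2]
 [ 0.3  0.3]
 [-0.1  1. ]
 [-0.7  1.7]
 [ 0.   1.2]
 [-0.8  0.8]]
inlet [0.55203803 0.04549595 0.153415  ]
hinge [ 0.54917521 -0.06470687  0.084385  ]
post tri [ 0.55320662 -0.05902334  0.18299909]
-0.1 [ 0.55468344 -0.06410872  0.1863721 ] [[-0.57660932  0.71189218]] [[ 1.65874798 -0.78277875]]
0 [ 0.54920051 -0.0637332   0.186518  ] [[-1.98126882 -0.08757618]] [[1.56493131 1.06875561]]
0.1 [ 0.54370547 -0.06382354  0.1863721 ] [[-3.4577066  -0.73295341]] [[1.62487525 2.93251773]]
0.2 [ 0.53825324 -0.06437883  0.18593584] [[-4.99094043 -1.21833548]] [[1.83803296 4.78859567]]
0 [ 0.5493384  -0.05842499  0.178038  ]
0.48 [ 0.52381224 -0.06303422  0.17473769]
scoop [ 0.49352627  0.21536024 -1.47620431]
[[ 0.1 -0.1]
 [-0.4 -0.1]
 [ 0.3  0.1]
 [-1.6  0.4]
 [ 0.7 -0.4]
 [-2.1  4. ]
 [-0.6  0.6]
 [ 0.6  0.3]]
grip [0.48804811 0.27310095 0.066     ] lip [0.5006101  0.14069553 0.003     ] tri grip top [0.48888988 0.27006265 0.09649204]
```

Call:
{"api": "drive_tool", "payload": {"increments": [[0, 0, 0, 1.6, 0, 0, 0], [0, 1, 2, 1.6, 0, 0, 0.1], [0, 2, 3.5, 1.6, 0, 0, 0.2], [0, 3, 5, 1.6, 0, 0, 0.3], [0, 4, 6.5, 1.6, 0, 0, 0.4], [0, 5, 8, 1.6, 0, 0, 0.5], [0, 6, 9.5, 1.6, 0, 0, 0.6], [0, 7, 11, 1.6, 0, 0, 0.7], [0, 8, 12.5, 1.6, 0, 0, 0.8], [0, 9, 14, 1.6, 0, 0, 0.9], [0, 10, 15.5, 1.6, 0, 0, 1.0], [0, 11, 17, 1.6, 0, 0, 1.1], [0, 12, 18.5, 1.6, 0, 0, 1.14], [0, 12.12, 19.4, 1.6, 0, 0, 1.14], [0, 12.12, 19.4, 1.6, 0, 0, 1.14], [0, 12.12, 19.4, 1.6, 0, 0, 1.14], [0, 12.12, 19.4, 1.6, 0, 0, 1.14]], "squeeze": 40}}

```text
t: 1.52
tool_pos: [0.5532, -0.0587, 0.2829]
orientation: [-2.218, -2.223, 0.001]
force: [-0.2, 0.4, -0.2]
opening: 0.0932
```

Call:
{"api": "drive_tool", "payload": {"increments": [[0, 0, 0, -1, 0, 0, 0], [0, 0, 0, -2, 0, 0, 0], [0, 0, 0, -3, 0, 0, 0], [0, 0, 0, -3.9, 0, 0, 0], [0.4, 0, 0, -3.9, 0, 0, 0], [0.5, 0, 0, -3.9, 0, 0, 0], [0.5, 0, 0, -3.9, 0, 0, 0], [0.5, 0, 0, -3.9, 0, 0, 0]]}}

```text
t: 2.18
tool_pos: [0.5541, -0.0612, 0.1885]
orientation: [2.221, 2.218, 0.003]
force: [0.1, -0.4, 0.5]
opening: 0.0706
```

Run:
```python
from h import *
snap('side','1',(190,130,310,285),3.8); snap('top','1',(230,140,360,230),6); print(robot.read_state()['force'],robot.read_state()['q'])
```

```text
[ 0.32971625  0.31529109 -0.19379241] [-2.01372575e-01  4.51078454e-02  1.68039216e+00 -5.30432661e-05
  1.41286887e+00 -2.00114097e-01]
```

View pics/side1.png

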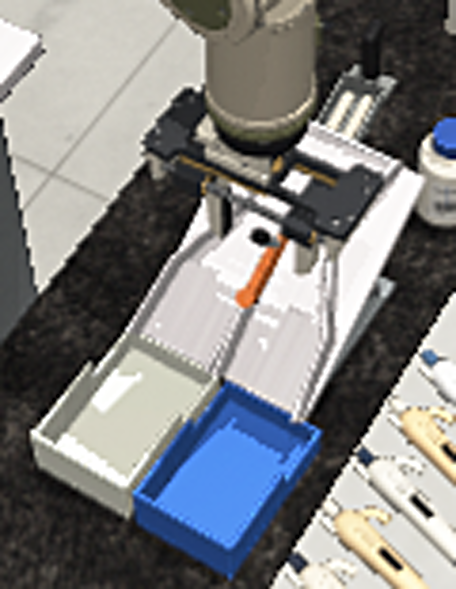

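The black post (262,236 in the crop) stands between the two open fingers; now push.

Call:
{"api": "drive_tool", "payload": {"increments": [[0.5, 0, 0, 0, 0, 0, 0], [0.5, 0, 0, 0, 0, 0, 0], [0.5, -0.3, 0, 0, 0, 0, 0], [0.5, -0.6, 0, 0, 0, 0, 0], [0.5, -0.8, 0, 0, 0, 0, 0], [0.5, -1.0, 0, 0, 0, 0, 0], [0.5, -1.2, -0.05, 0, 0, 0, 0], [0.5, -1.4, -0.1, 0, 0, 0, 0], [0.5, -1.5, -0.1, 0, 0, 0, 0], [0.5, -1.5, -0.1, 0, 0, 0, 0]]}}

```text
t: 3.12
tool_pos: [0.5149, -0.0632, 0.1862]
orientation: [2.223, 2.22, -0.001]
force: [0.2, -0.4, -0.0]
opening: 0.0467
```

Run:
```python
from h import *
snap('side','2',(190,130,310,285),3.8); print(robot.read_state()['force'],robot.read_state()['tool_pos'])
```

```text
[ 0.68558869 -0.2484554   0.03015051] [ 0.51511352 -0.06314264  0.18613249]
```

View pics/side2.png

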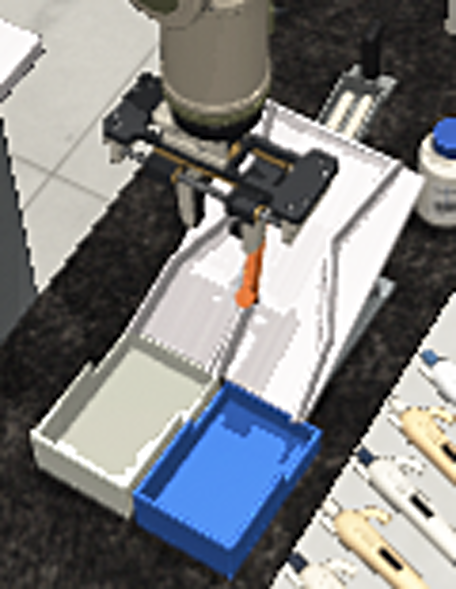

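Flap is swinging (moved toward the robot). Push on in small steps until the force rises at the stop.

Call:
{"api": "drive_tool", "payload": {"increments": [[0.5, -0.05, 0, 0, 0, 0, 0], [0.5, -0.1, 0, 0, 0, 0, 0], [0.5, -0.15, 0, 0, 0, 0, 0], [0.5, -0.15, 0, 0, 0, 0, 0]]}}

```text
t: 3.5
tool_pos: [0.5118, -0.063, 0.1861]
orientation: [2.222, 2.22, -0.0]
force: [0.6, -0.9, -1.0]
opening: 0.0466
```

Call:
{"api": "drive_tool", "payload": {"increments": [[0.5, -0.05, 0, 0, 0, 0, 0], [0.5, -0.1, 0, 0, 0, 0, 0], [0.5, -0.1, 0, 0, 0, 0, 0]]}}

```text
t: 3.75
tool_pos: [0.5091, -0.0629, 0.1861]
orientation: [-2.222, -2.22, 0.0]
force: [1.4, -1.5, -0.5]
opening: 0.0466
```

Call:
{"api": "drive_tool", "payload": {"increments": [[0.5, -0.05, 0, 0, 0, 0, 0], [0.5, -0.1, 0, 0, 0, 0, 0], [0.5, -0.1, 0, 0, 0, 0, 0]]}}

```text
t: 4.0
tool_pos: [0.5074, -0.0629, 0.1863]
orientation: [2.222, 2.219, 0.002]
force: [6.5, -0.4, -3.8]
opening: 0.0467
```

Call:
{"api": "drive_tool", "payload": {"increments": [[0.5, -0.05, 0, 0, 0, 0, 0], [0.5, -0.1, 0, 0, 0, 0, 0], [0.5, -0.1, 0, 0, 0, 0, 0]]}}

```text
t: 4.25
tool_pos: [0.5068, -0.0629, 0.1868]
orientation: [2.219, 2.217, 0.007]
force: [16.5, -0.0, -6.7]
opening: 0.0468
```

Call:
{"api": "drive_tool", "payload": {"increments": [[0.5, 0.5, 0, 0, 0, 0, 0], [0.2, 0.5, 0, 0, 0, 0, 0], [0.1, 0.5, 0, 1, 0, 0, 0], [0, 0.5, 0, 2.5, 0, 0, 0], [0, 0.5, 0, 4.2, 0, 0, 0], [0, 0.4, 1.5, 4.2, 0, 0, 0.03], [0, 0.3, 3, 4.2, 0, 0, 0.06], [0, 0.1, 4.5, 4.2, 0, 0, 0.09], [0, -0.1, 6, 4.2, 0, 0, 0.095], [0, -0.4, 7.5, 4.2, 0, 0, 0.095], [0, -0.6, 9, 4.2, 0, 0, 0.095], [0, -0.64, 10.5, 4.2, 0, 0, 0.095], [0, -0.64, 12, 4.2, 0, 0, 0.095], [0, -0.64, 13.4, 4.2, 0, 0, 0.095], [0, -0.64, 13.4, 4.2, 0, 0, 0.095], [0, -0.64, 13.4, 4.2, 0, 0, 0.095]]}}

```text
t: 5.58
tool_pos: [0.4871, 0.2735, 0.2905]
orientation: [-2.11, -2.326, 0.003]
force: [1.0, -0.3, -1.1]
opening: 0.0931
```

Run:
```python
from h import *
print(robot.read_state()['tool_pos'],robot.read_state()['q'])
snap('side','3',(190,80,310,285),2.9); snap('top','3',(160,110,360,240),4)
```

```text
[0.48710083 0.27347002 0.29046625] [ 4.19818674e-01  5.24234884e-03  1.53429214e+00 -4.86530512e-05
  1.60410833e+00  3.22333669e-01]
```

View pics/side3.png

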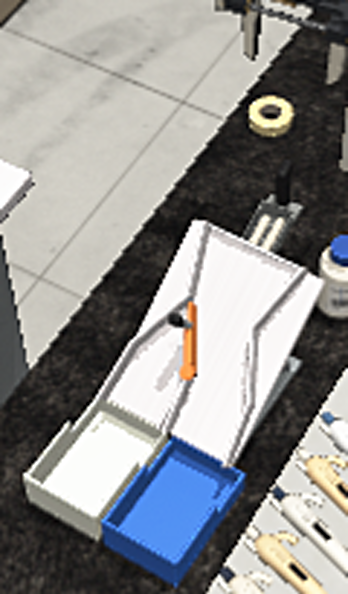

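View pics/top3.png

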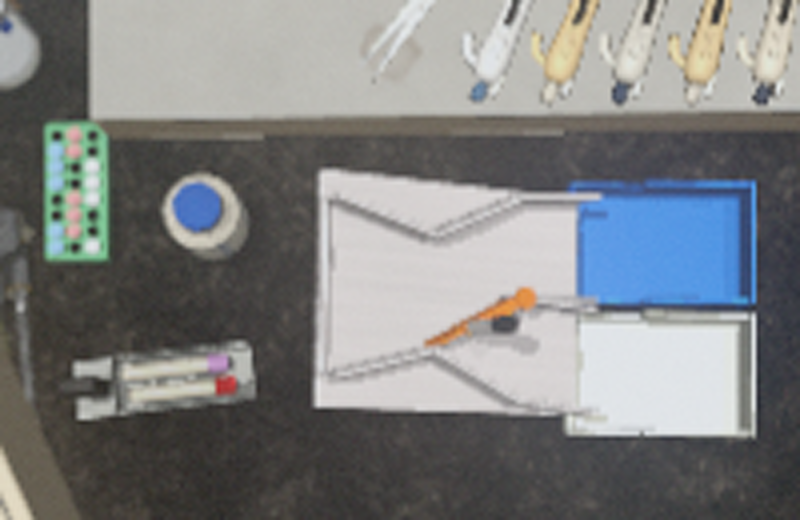

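The flap now lies against the −y wall (tip at 430,343 in the top crop), with the blue lane open. Descending on the scoop grip.

Call:
{"api": "drive_tool", "payload": {"increments": [[0, 0, 0, -1.5, 0, 0, 0], [0, 0, 0, -3, 0, 0, 0], [0, 0, 0, -4.5, 0, 0, 0], [0, 0, 0, -6, 0, 0, 0], [0, 0.04, 0, -7.2, 0, 0, 0], [0, 0.04, 0, -8, 0, 0, 0], [0, 0.04, 0, -8.5, 0, 0, 0], [0, 0.04, 0, -8.74, 0, 0, 0], [0, 0.04, 0, -8.74, 0, 0, 0]]}}

```text
t: 6.43
tool_pos: [0.489, 0.271, 0.0719]
orientation: [-2.116, -2.322, 0.002]
force: [0.0, -0.1, -0.2]
opening: 0.0926
```

Run:
```python
from h import *
print(robot.read_state()['tool_pos'],robot.read_state()['force'])
snap('side','4',(250,110,330,180),8); snap('top','4',(150,160,240,240),7)
```

```text
[0.48898344 0.27098814 0.07190866] [ 0.0392109  -0.12849088 -0.23876313]
```

View pics/side4.png

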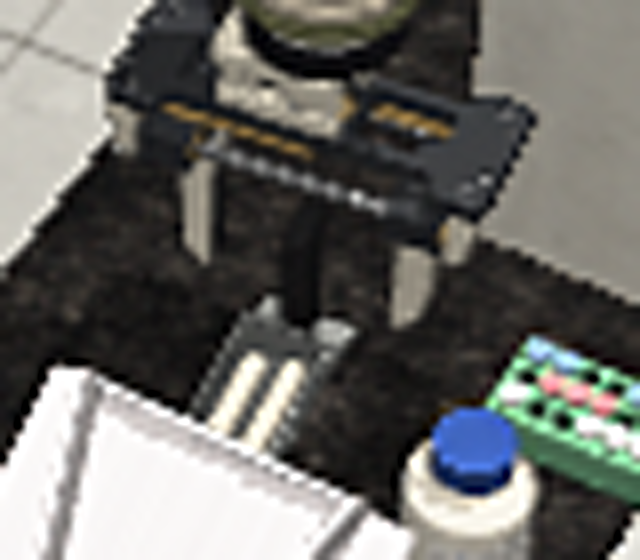

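View pics/top4.png

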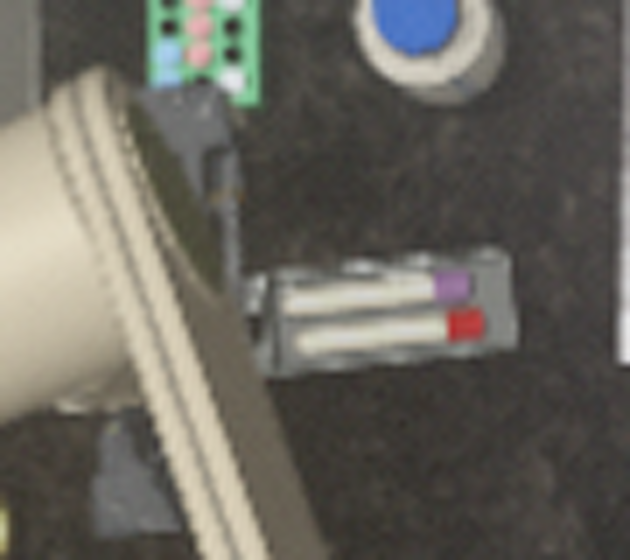

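Call:
{"api": "drive_tool", "payload": {"increments": [[1, 0, 0, 0, 0, 0, 0], [1, 0, 0, 0, 0, 0, 0], [1, 0, 0, 0, 0, 0, 0], [1, 0, 0, 0, 0, 0, 0], [1, 0, 0, 0, 0, 0, 0], [1, 0, 0, 0, 0, 0, 0], [1, 0, 0, 0, 0, 0, 0], [1, 0, 0, 0, 0, 0, 0], [1, 0, 0, 0, 0, 0, 0], [1, 0, 0, 0, 0, 0, 0], [1, 0, 0, 0, 0, 0, 0], [1, 0, 0, 0, 0, 0, 0], [1, 0, 0, 0, 0, 0, 0]], "squeeze": 60}}

```text
t: 7.62
tool_pos: [0.4891, 0.2721, 0.0725]
orientation: [-2.114, -2.323, 0.0]
force: [-1.5, 0.6, 0.9]
opening: 0.0138
```

Grip holds (opening 13.8 mm = grip thickness). Lift gently, and check the hold.

Call:
{"api": "drive_tool", "payload": {"increments": [[1, 0, 0, 0.2, 0, 0, 0], [1, 0, 0, 0.6, 0, 0, 0], [1, 0, 0, 1.2, 0, 0, 0], [1, 0, 0, 1.9, 0, 0, 0], [1, 0, 0, 2.6, 0, 0, 0], [1, 0, 0, 3.3, 0, 0, 0], [1, 0, 0, 4.0, 0, 0, 0], [1, 0, 0, 4.7, 0, 0, 0], [1, 0, 0, 5.4, 0, 0, 0], [1, 0, 0, 6.1, 0, 0, 0], [1, 0, 0, 6.8, 0, 0, 0], [1, 0, 0, 7.4, 0, 0, 0], [1, 0, 0, 7.9, 0, 0, 0], [1, 0, 0, 8.2, 0, 0, 0], [1, 0, 0, 8.3, 0, 0, 0], [1, 0, 0, 8.3, 0, 0, 0]]}}

```text
t: 8.95
tool_pos: [0.4895, 0.2722, 0.2807]
orientation: [2.114, 2.323, 0.001]
force: [0.6, 1.2, -3.2]
opening: 0.0134
```

Run:
```python
from h import *
print(robot.read_state()['tool_pos'],robot.read_state()['q'])
snap('side','5',(220,60,340,180),5); snap('top','5',(130,160,250,240),6)
```

```text
[0.48946849 0.27215322 0.28072088] [4.15890285e-01 8.64366182e-03 1.54844471e+00 1.87179847e-05
 1.58361588e+00 3.21881466e-01]
```

View pics/side5.png

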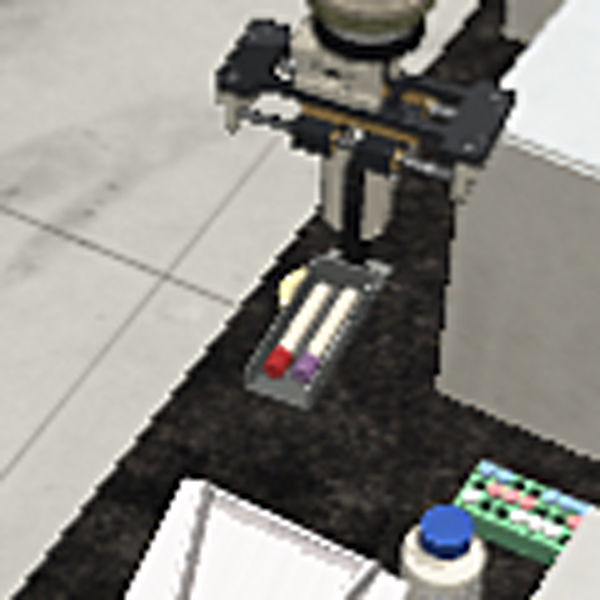

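View pics/top5.png

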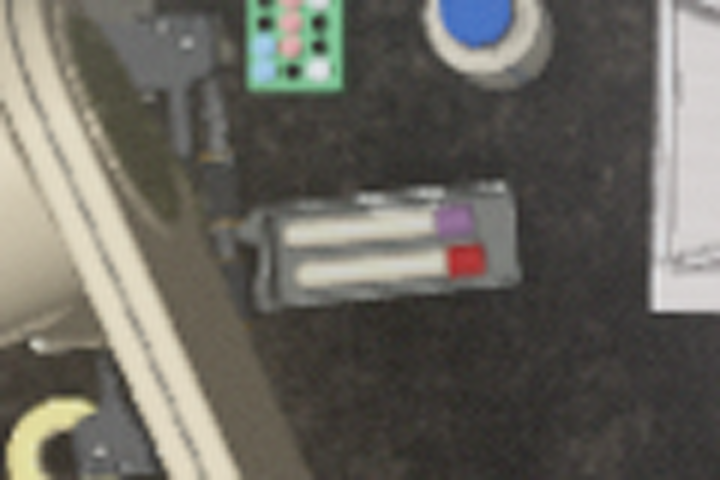

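Run:
```python
from h import *
t=lambda x,y:T(x,y,6,130,160); s=lambda x,y:T(x,y,5,220,60)
tcp=np.array([.4895,.2722,.2807]);h=.0942-np.pi/2
for th in (-.1,0,.1,.2):
  for y in(-.024,.024):
    f=np.array([np.cos(h),np.sin(h),0]);yy=np.array([-np.sin(h),np.cos(h),0])
    for lx,lz in ((.132,-.0725),(.132,-.0465)):
      P=tcp+f*(lx*np.cos(th)+lz*np.sin(th))+yy*y+np.array([0,0,-lx*np.sin(th)+lz*np.cos(th)])
      a=(proj('side',P)[0]-[220,60]+.5)*5-.5;b=(proj('top',P)[0]-[130,160]+.5)*6-.5
      print(th,y,lz,a.round(),b.round())
```

```text
-0.1 -0.024 -0.0725 [240. 387.] [528. 283.]
-0.1 -0.024 -0.0465 [242. 358.] [516. 282.]
-0.1 0.024 -0.0725 [305. 409.] [518. 183.]
-0.1 0.024 -0.0465 [307. 380.] [506. 179.]
0 -0.024 -0.0725 [244. 394.] [518. 286.]
0 -0.024 -0.0465 [244. 368.] [511. 284.]
0 0.024 -0.0725 [308. 415.] [508. 186.]
0 0.024 -0.0465 [309. 390.] [501. 182.]
0.1 -0.024 -0.0725 [248. 398.] [504. 288.]
0.1 -0.024 -0.0465 [247. 376.] [503. 286.]
0.1 0.024 -0.0725 [312. 420.] [495. 190.]
0.1 0.024 -0.0465 [311. 397.] [493. 186.]
0.2 -0.024 -0.0725 [254. 401.] [489. 291.]
0.2 -0.024 -0.0465 [251. 381.] [493. 288.]
0.2 0.024 -0.0725 [316. 422.] [479. 194.]
0.2 0.024 -0.0465 [315. 403.] [483. 189.]
```

Scoop is level, both tubes in, no sag (observed lip corners match the level prediction within 1–2 px). Move to the chute.

Call:
{"api": "drive_tool", "payload": {"increments": [[1, 0, -0.2, 0, 0, 0, -0.01], [1, 0.05, -0.6, 0, 0, 0, -0.03], [1, 0.2, -1.1, 0, 0, 0, -0.05], [1, 0.5, -1.6, 0, 0, 0, -0.07], [1, 0.9, -2.1, 0, 0, 0, -0.09], [1, 1.3, -2.6, 0, 0, 0, -0.11], [1, 1.7, -3.0, 0, 0, 0, -0.12], [1, 2.1, -3.3, 0, 0, 0, -0.12], [1, 2.5, -3.55, -0.1, 0, 0, -0.12], [1, 2.75, -3.7, -0.2, 0, 0, -0.12], [1, 2.87, -3.8, -0.3, 0, 0, -0.12], [1, 2.87, -3.8, -0.4, 0, 0, -0.12], [1, 2.87, -3.8, -0.4, 0, 0, -0.12], [1, 2.87, -3.8, -0.4, 0, 0, -0.12]]}}

```text
t: 10.22
tool_pos: [0.5605, 0.1776, 0.2697]
orientation: [-2.249, -2.193, 0.001]
force: [0.7, -0.2, -1.4]
opening: 0.0135
```

Run:
```python
from h import *
print(robot.read_state()['tool_pos'],robot.read_state()['q'])
snap('side','6',(200,60,330,200),4.2); snap('top','6',(170,110,310,230),5)
p=np.array([.5614,.177,.27]);f=np.array([-.026,-.9997,0])
lip=np.array([.558,.045])
for d in range(0,56,5):
    th=np.radians(d); z=.20-.015*min(1,d/35)
    fw=.132*np.cos(th)-.0695*np.sin(th); dn=-.132*np.sin(th)-.0695*np.cos(th)
    P=np.array([*(lip-f[:2]*fw),z-dn]); print(d,P.round(4),((P-p)/.025).round(2), (th*np.array([.9997,-.026])).round(3))
```

```text
[0.56052424 0.17757082 0.26967887] [2.19455788e-01 8.92458745e-02 1.48515683e+00 2.45962573e-04
 1.56813653e+00 2.44758299e-01]
0 [0.5614 0.177  0.2695] [ 0.   -0.   -0.02] [ 0. -0.]
5 [0.5613 0.1704 0.2786] [-0.01 -0.26  0.34] [ 0.087 -0.002]
10 [0.5611 0.1629 0.2871] [-0.01 -0.56  0.68] [ 0.174 -0.005]
15 [0.5608 0.1545 0.2949] [-0.02 -0.9   0.99] [ 0.262 -0.007]
20 [0.5606 0.1452 0.3019] [-0.03 -1.27  1.28] [ 0.349 -0.009]
25 [0.5603 0.1352 0.3081] [-0.04 -1.67  1.52] [ 0.436 -0.011]
30 [0.5601 0.1245 0.3133] [-0.05 -2.1   1.73] [ 0.523 -0.014]
35 [0.5598 0.1132 0.3176] [-0.07 -2.55  1.91] [ 0.611 -0.016]
40 [0.5595 0.1014 0.3231] [-0.08 -3.02  2.12] [ 0.698 -0.018]
45 [0.5591 0.0892 0.3275] [-0.09 -3.51  2.3 ] [ 0.785 -0.02 ]
50 [0.5588 0.0766 0.3308] [-0.1  -4.02  2.43] [ 0.872 -0.023]
55 [0.5585 0.0638 0.333 ] [-0.12 -4.53  2.52] [ 0.96  -0.025]
```

View pics/side6.png

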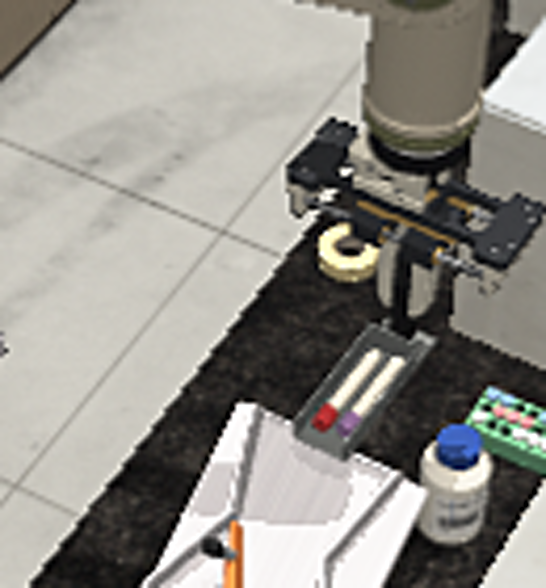

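View pics/top6.png

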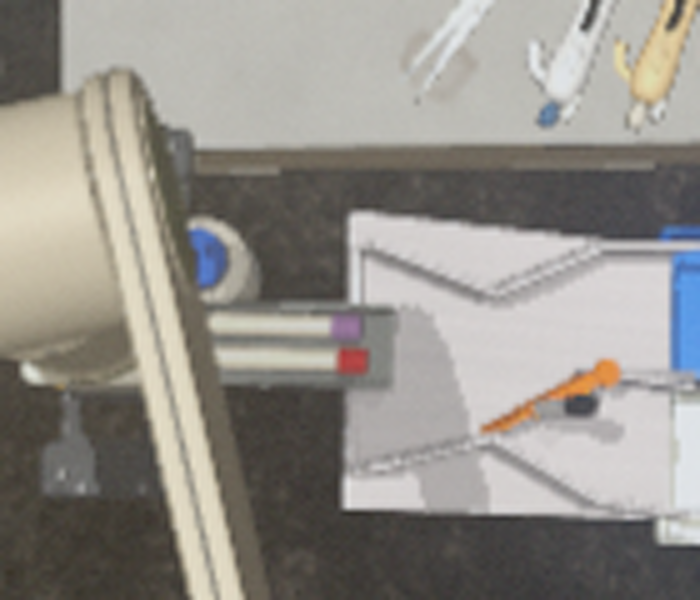

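Call:
{"api": "drive_tool", "payload": {"increments": [[1, 0, -0.12, 0.17, 0.043, -0.001, 0], [1, -0.01, -0.26, 0.34, 0.087, -0.002, 0], [1, -0.01, -0.41, 0.51, 0.13, -0.003, 0], [1, -0.01, -0.56, 0.68, 0.174, -0.005, 0], [1, -0.02, -0.73, 0.84, 0.218, -0.006, 0], [1, -0.02, -0.9, 0.99, 0.262, -0.007, 0], [1, -0.02, -0.9, 0.99, 0.262, -0.007, 0], [1, -0.02, -0.9, 0.99, 0.262, -0.007, 0]]}}

```text
t: 10.98
tool_pos: [0.5606, 0.154, 0.2952]
orientation: [-2.112, -2.056, -0.278]
force: [-0.3, 0.1, -0.9]
opening: 0.0137
```

Run:
```python
from h import *
print(robot.read_state()['tool_pos'],robot.read_state()['q'])
snap('side','7',(200,60,330,200),4.2)
```

```text
[0.56060211 0.15400612 0.29520395] [0.02136981 0.01256476 1.53988425 0.26053718 1.57521627 0.05157524]
```

View pics/side7.png

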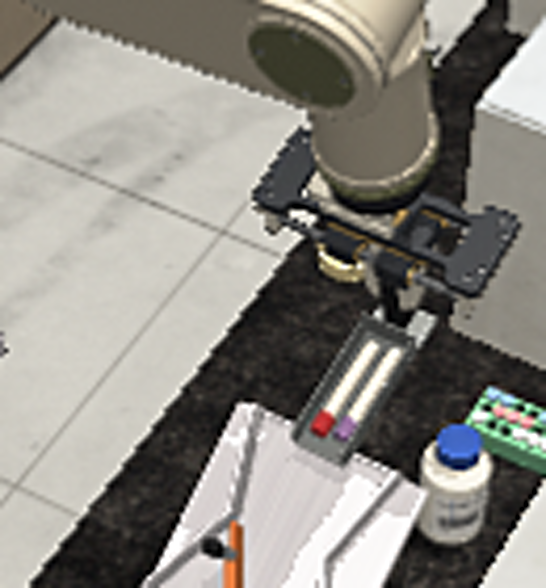

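Call:
{"api": "drive_tool", "payload": {"increments": [[1, 0, -0.18, 0.15, 0.043, -0.001, 0], [1, -0.01, -0.37, 0.29, 0.087, -0.002, 0], [1, -0.01, -0.57, 0.41, 0.13, -0.003, 0], [1, -0.02, -0.77, 0.53, 0.174, -0.005, 0], [1, -0.02, -0.98, 0.64, 0.218, -0.006, 0], [1, -0.03, -1.2, 0.74, 0.262, -0.007, 0], [1, -0.04, -1.42, 0.83, 0.305, -0.008, 0], [1, -0.05, -1.65, 0.92, 0.349, -0.009, 0], [1, -0.06, -1.88, 1.02, 0.393, -0.01, 0], [1, -0.06, -2.12, 1.13, 0.436, -0.011, 0], [1, -0.07, -2.36, 1.22, 0.48, -0.012, 0], [1, -0.07, -2.61, 1.31, 0.524, -0.013, 0], [1, -0.08, -2.86, 1.38, 0.567, -0.014, 0], [1, -0.08, -3.12, 1.44, 0.611, -0.016, 0], [1, -0.08, -3.12, 1.44, 0.611, -0.016, 0], [1, -0.08, -3.12, 1.44, 0.611, -0.016, 0]]}}

```text
t: 12.37
tool_pos: [0.5585, 0.0768, 0.3299]
orientation: [-1.729, -1.682, -0.803]
force: [0.1, 0.9, -1.9]
opening: 0.0133
```

Run:
```python
from h import *
print(robot.read_state()['tool_pos'],robot.read_state()['q'])
snap('side','8',(180,60,330,290),2.6); snap('top','8',(170,110,370,240),4)
```

```text
[0.5584865  0.07678772 0.32994986] [-0.42394904  0.10990511  1.58232508  0.80729968  1.78999047 -0.35461937]
```

View pics/side8.png

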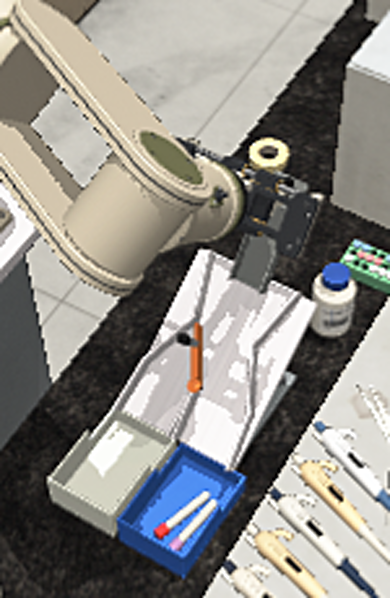

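View pics/top8.png

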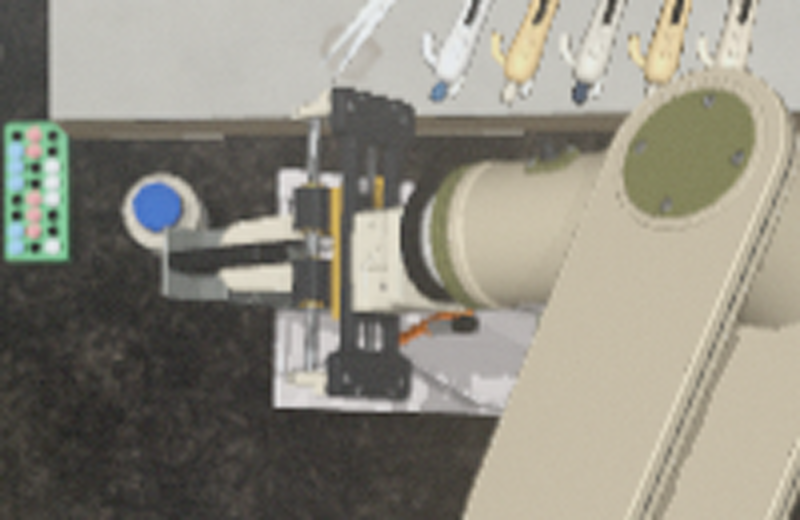

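Both tubes lie in the blue tray, scoop is empty, flap unchanged. Level the scoop and go back.

Call:
{"api": "drive_tool", "payload": {"increments": [[1, 0.01, 0.51, 0, -0.087, 0.002, 0], [1, 0.02, 1.0, -0.1, -0.175, 0.005, 0], [1, 0.03, 1.47, -0.2, -0.262, 0.007, 0], [1, 0.05, 1.92, -0.3, -0.349, 0.009, 0], [1, 0.06, 2.35, -0.5, -0.436, 0.011, 0], [1, 0.07, 2.75, -0.7, -0.524, 0.014, 0], [1, 0.08, 3.12, -0.9, -0.611, 0.016, 0], [1, 0.09, 3.46, -1.2, -0.698, 0.018, 0], [1, 0.09, 3.76, -1.4, -0.785, 0.02, 0], [1, 0.1, 4.02, -1.6, -0.873, 0.023, 0], [1, 0.1, 4.02, -1.6, -0.873, 0.023, 0], [1, 0.1, 4.02, -1.6, -0.873, 0.023, 0]]}}

```text
t: 13.47
tool_pos: [0.5604, 0.1799, 0.2911]
orientation: [-2.245, -2.198, -0.002]
force: [0.1, 0.6, -1.6]
opening: 0.0137
```

Call:
{"api": "drive_tool", "payload": {"increments": [[1, -0.6, 0.3, 0, 0, 0, 0.03], [1, -1.2, 0.8, 0, 0, 0, 0.06], [1, -1.8, 1.4, 0, 0, 0, 0.09], [1, -2.4, 2.0, 0, 0, 0, 0.12], [1, -2.85, 2.8, 0, 0, 0, 0.12], [1, -2.85, 3.4, 0, 0, 0, 0.12], [1, -2.85, 3.7, 0, 0, 0, 0.12], [1, -2.85, 3.7, -1, 0, 0, 0.12], [1, -2.85, 3.7, -2, 0, 0, 0.12], [1, -2.85, 3.7, -3, 0, 0, 0.12], [1, -2.85, 3.7, -4, 0, 0, 0.12], [1, -2.85, 3.7, -5, 0, 0, 0.12], [1, -2.85, 3.7, -6, 0, 0, 0.12], [1, -2.85, 3.7, -7, 0, 0, 0.12], [1, -2.85, 3.7, -7.6, 0, 0, 0.12], [1, -2.85, 3.7, -7.6, 0, 0, 0.12], [1, -2.85, 3.7, -7.6, 0, 0, 0.12]]}}

```text
t: 14.88
tool_pos: [0.4897, 0.2686, 0.1005]
orientation: [-2.116, -2.321, 0.002]
force: [0.4, -1.6, -0.9]
opening: 0.0139
```

Run:
```python
from h import *
print(robot.read_state()['tool_pos'],robot.read_state()['force'])
snap('side','9',(250,110,330,180),8); snap('top','9',(150,160,240,240),7)
```

```text
[0.48972736 0.26855059 0.10050885] [ 0.41293344 -1.61902051 -0.88971888]
```

View pics/side9.png

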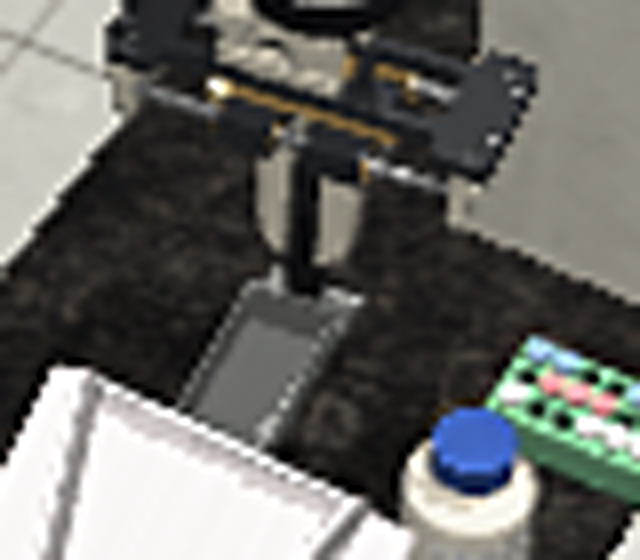

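View pics/top9.png

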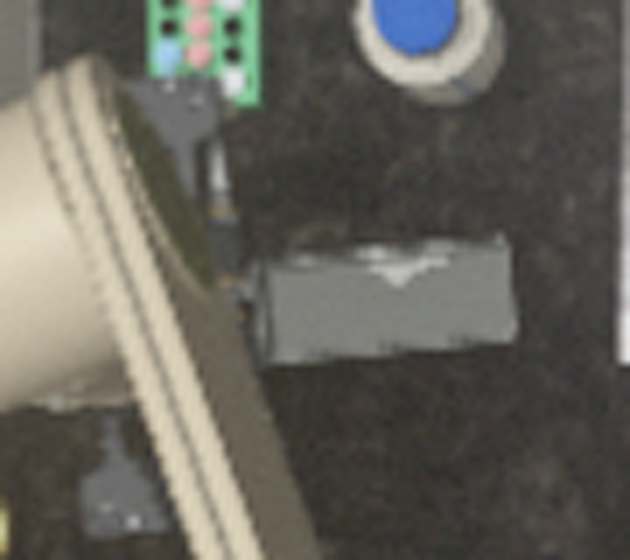

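Call:
{"api": "drive_tool", "payload": {"increments": [[1, 0, 0, -0.4, 0, 0, 0], [1, 0, 0, -0.8, 0, 0, 0], [1, 0, 0, -1.0, 0, 0, 0], [1, 0, 0, -1.08, 0, 0, 0], [1, 0, 0, -1.12, 0, 0, 0], [1, 0, 0, -1.12, 0, 0, 0], [1, 0, 0, -1.12, 0, 0, 0]]}}

```text
t: 15.57
tool_pos: [0.4899, 0.2697, 0.0729]
orientation: [2.114, 2.323, 0.0]
force: [-0.6, 0.2, -2.3]
opening: 0.0136
```

Call:
{"api": "drive_tool", "payload": {"increments": [[1, 0, 0, -0.04, 0, 0, 0], [1, 0, 0, -0.04, 0, 0, 0], [1, 0, 0, -0.04, 0, 0, 0]]}}

```text
t: 15.82
tool_pos: [0.4901, 0.2698, 0.0725]
orientation: [2.114, 2.323, 0.001]
force: [-1.9, -0.7, 3.8]
opening: 0.0138
```

Contact with the worktop (force +3.8 N at the original height). Release, opening fully before rising.

Call:
{"api": "drive_tool", "payload": {"increments": [[0.8, 0, 0, 0, 0, 0, 0], [0.6, 0, 0, 0, 0, 0, 0], [0.4, 0, 0, 0, 0, 0, 0], [0.2, 0, 0, 0, 0, 0, 0], [0, 0, 0, 0, 0, 0, 0], [0, 0, 0, 0, 0, 0, 0], [0, 0, 0, 0, 0, 0, 0], [0, 0, 0, 0, 0, 0, 0], [0, 0, 0, 0, 0, 0, 0], [0, 0, 0, 1, 0, 0, 0], [0, 0, 0, 2, 0, 0, 0], [0, 0, 0, 3.5, 0, 0, 0], [0, 0, 0, 5, 0, 0, 0], [0, 0, 0, 6.5, 0, 0, 0], [0, 0, 0, 8, 0, 0, 0], [0, 0, 0, 9, 0, 0, 0], [0, 0, 0, 9, 0, 0, 0], [0, 0, 0, 9, 0, 0, 0]]}}

```text
t: 17.32
tool_pos: [0.4908, 0.27, 0.2993]
orientation: [2.113, 2.322, 0.007]
force: [0.5, -0.6, -0.6]
opening: 0.0926
```

Run:
```python
from h import *
print(robot.read_state()['tool_pos'],robot.read_state()['force'])
snap('side','10',(180,80,330,290),2.6); snap('top','10',(150,110,360,240),3.8)
```

```text
[0.49077696 0.27002683 0.29927098] [ 0.46862358 -0.59276775 -0.57073743]
```

View pics/side10.png

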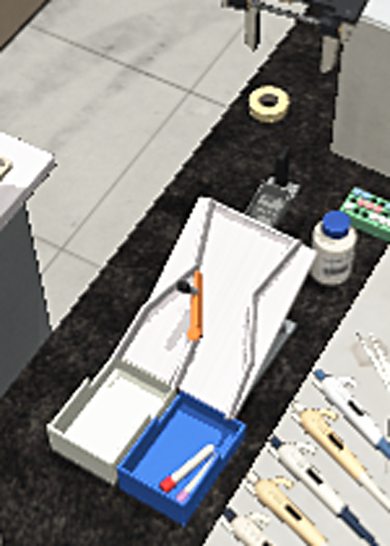

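View pics/top10.png

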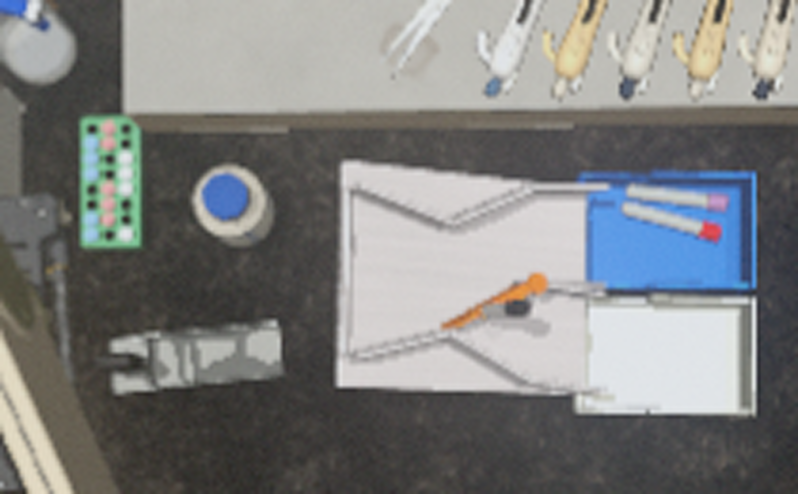

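Tubes have rolled a bit within the tray; I'll wait a second and check that they rest.

Call:
{"api": "drive_tool", "payload": {"increments": [[0, 0, 0, 0, 0, 0, 0], [0, 0, 0, 0, 0, 0, 0], [0, 0, 0, 0, 0, 0, 0], [0, 0, 0, 0, 0, 0, 0], [0, 0, 0, 0, 0, 0, 0], [0, 0, 0, 0, 0, 0, 0], [0, 0, 0, 0, 0, 0, 0], [0, 0, 0, 0, 0, 0, 0], [0, 0, 0, 0, 0, 0, 0], [0, 0, 0, 0, 0, 0, 0], [0, 0, 0, 0, 0, 0, 0], [0, 0, 0, 0, 0, 0, 0], [0, 0, 0, 0, 0, 0, 0], [0, 0, 0, 0, 0, 0, 0], [0, 0, 0, 0, 0, 0, 0], [0, 0, 0, 0, 0, 0, 0], [0, 0, 0, 0, 0, 0, 0], [0, 0, 0, 0, 0, 0, 0]]}}

```text
t: 18.92
tool_pos: [0.4898, 0.2696, 0.2969]
orientation: [2.115, 2.323, -0.0]
force: [-0.1, -0.6, 0.5]
opening: 0.0928
```

Run:
```python
from h import *
snap('top','11',(150,110,360,240),3.8)
a=np.load('top10.npy').astype(int);b=np.load('top11.npy').astype(int)
d=np.abs(a-b).max(2); print('tray diff',d[150:200,300:355].max(),'scoop',d[190:220,175:230].max(),'noise elsewhere',d[120:140,200:350].max())
a0=np.load('top0.npy').astype(int); d0=np.abs(a0-b).max(2)
for n,bx in(('big',(198,150,225,180)),('amber/green',(385,155,415,200)),('tape',(128,222,155,250))): print(n,d0[bx[1]:bx[3],bx[0]:bx[2]].max())
crop(b.astype(np.uint8),'tray11',(290,140,360,200),10); crop(b.astype(np.uint8),'full11',(0,0,512,384),1.5)
```

```text
tray diff 13 scoop 12 noise elsewhere 8
big 14
amber/green 17
tape 174
```

View pics/tray11.png

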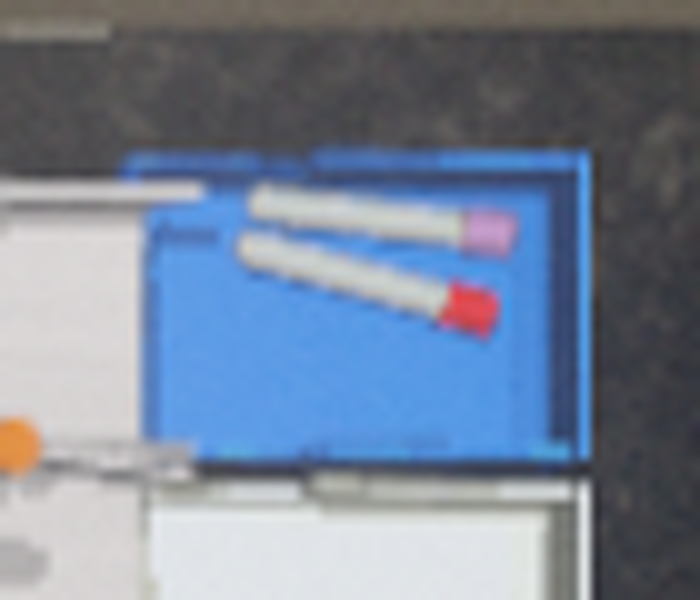

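View pics/full11.png

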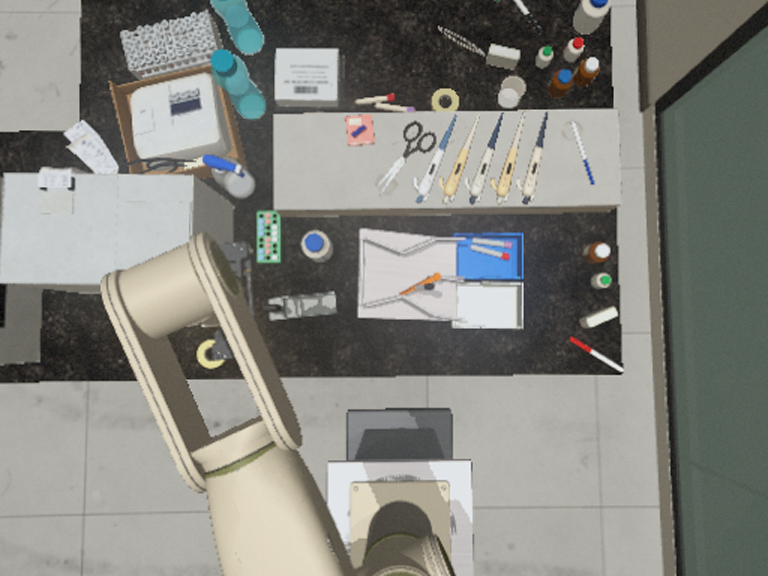

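Both tubes are at rest well inside the blue tray. The scoop stands, the flap is fully over and the bottles are unchanged. The arm half hides the tape roll here, but the side view shows it in place.

Run:
```python
from plant import robot
print(robot.close_job())
```

```text
the job is handed in; nothing more can be done
None
```

I swung the flap fully over against its stop, poured both tubes into the blue tray, stood the empty scoop back near where it started and let it go. The job was handed in at about 19 s of the 59 s allowed; no verdict was reported.

- **Flap:** the push force rose to 16 N at the stop, and the last picture shows it resting against the far wall with the blue lane open.
- **Tubes:** both lie inside the blue tray. They rolled a little after landing, but pictures 1.5 s apart showed no further change beyond image noise.
- **Scoop:** it touched down at its original height with 3.8 N before I released it. It looks upright and still in the last pictures; I did not measure its tilt.
- **Bottles:** unchanged against the first top picture.
- **Tape roll:** the arm half hides it in the last top view, so the top-picture comparison could not check it. In the side view after release it looked in place.
- **Gripper:** open and clear, about 0.3 m above the worktop.

One measurement disagreed: my chute position fit was off by about 1 to 1.7 pixels (3 to 5 mm) at some points. The pushing and pouring margins covered this.

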